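# Clamp the tamper in the bench clamp to its set force

### The arm

A 6-joint arm with a two-finger parallel gripper is mounted at the origin on a cart in front of the work surface, level with it; the furniture and walls round the work are solid. World frame = base frame: x ahead of the robot, y to its left, z up, the work surface at z = 0. Lengths are in m, angles in rad, forces in N, time in s.
With the tool pointing down it reaches from about 0.3 to 0.95 m from the base axis. Payload 3.1 kg.
Tool frame: the origin (TCP) lies midway between the tips of the shut fingers; the grasp point (between the pads) lies 19 mm behind it (manip.grip_point_offset is the distance from the TCP to the grasp point, in m); z points along the fingers, y is the direction in which the jaws open and shut (so a half turn about z gives the same grasp; the last joint's range is limited). The gripper opens to 85 mm and grips with 20 to 120 N. Pads are 22 mm wide; open, the fingers measure 114 mm over their backs; the gripper's body (76 mm by 85 mm) begins 54 mm behind the grasp point. The pads swing forward as they close: fully open they stand 13 mm farther back than shut.
Start: joints at [-0.07, 0.308, 1.634, -0, 1.2, -0.07], TCP at [0.625, -0, 0.231] pointing down, gripper open.
Joint ranges: [-3.06, 3.06], [-0.79, 1.96], [0.05, 2.63], [-1.19, 4.34], [0.05, 2.64], [-2.94, 2.94]. Speed limits (rad/s): [2.79, 2.79, 3.14, 3.14, 3.14, 3.14].

### API

Orientations are given as a unit quaternion [w, x, y, z].
In Python, from rig import manip gives the robot as it stands. The module is installed in compiled form; this text tells all that it offers.
- The arm moves only by the tool carry_out, never from a script. Its argument "steps" is a list of rows, each an object of numbers: "wx", "wy", "wz": the turn, a rotation vector about the tool's x, y, z in degrees; "dx", "dy", "dz": the shift along the tool's x, y, z in m; "jaw": the gripper command: -1 is fully open, 1 is shut, values between are in proportion. A call has 1 to 20 rows; each row is the pose to reach, as a shift and turn from the pose commanded when the call began, along the tool's axes at that moment; what a row does not reach only later rows make up. A row lasts 1/12 s, in which the tool goes at most 41.7 mm and 7.16 degrees, less where a joint would pass 70% of its speed; a pose out of reach is approached as far as the arm can. A call with a gripper value outside its range is refused whole. The fingers move at their own pace and stop on an object; "grip_force" is the grip in N (left out, the last holds). Time passes only in rows, so rows that repeat a pose let the fingers close. It gives the time, the measured TCP pose, the force and the opening at its end, in the units of the state.
- manip.get_obs(): the state, without advancing time (a new reading comes with each control period).
- manip.get_image(name): name is "scene" or "side" or "wrist"; returns the picture (420x560x3 uint8, red, green, blue); there is no depth.
- manip.camera_info(name): a dict with "K" (3x3 intrinsics, pixels), "R" (3x3) and "t" (3): a world point X has camera coordinates R X + t. Camera axes: x right, y down, z forward; pixel columns grow to the right and rows downward; lengths in m; the calibration is good to about 2 mm. A picture is of the moment at which its call begins: read the wrist's pose just before it. camera_info takes no time and is no camera call; for the wrist camera it gives the pose at the moment of the call.
- manip.close_job(): hands the job in, once; it reports no verdict.
The state is a dict: "time_s": time; "joints": joint angles; "qvel": joint speeds; "tau": joint torques, N m; "eef_pos": TCP position; "ee_rot": TCP orientation; "ft_force": force on the tool from outside, world axes, zero at the start; "torque": the same for the moment, N m; "finger_gap": finger opening in m.
Only numpy, scipy, OpenCV 4.12 (cv2) and the standard library are available. Lean on these libraries where they do the work, as an engineer would, in place of code of your own. Each camera call takes 0.05 s, during which the arm holds its last target. There are 200 camera calls.

### The job

Stand the coffee tamper upright on its base between the two jaws of the bench clamp, then turn the clamp's round hand knob clockwise until the brass indicator tab pops out of the slot at the clamp's other end and shows by about a centimetre or a little more. Stop there, do not over-tighten. Leave the tamper upright and clamped, let go, and leave the shaker and the spice jar standing where they are.

Things in the scene. Friction and masses are not known exactly. Their poses are not given: they have to be found in the camera images.
- tamper: coffee tamper: steel base 58 mm in diameter, 30 mm tall, turned wooden handle about 40 mm thick at its round top; 94 mm tall, 0.25 kg. Stands upright to the left of the clamp. Origin: centre of its underside, z up. Grip the handle from above, about 73 mm above the underside.
- clamp: low bench clamp fixed on the worktop, 84 mm (x) by 276 mm (y = -118 to +158); origin on its underside, z up. At -y a grey gearbox (top 58 mm high) with the knob. Its jaw (face at y = +21 to +24) moves to +y, pushing the tamper along the flat steel bed (12 mm high) against the sprung jaw (face at y = +97). Behind that, at the +y end, a grey block 50 mm high with the tab. Jaws 76 mm wide, tops 47 mm high.
- gap (a point): the middle of the open jaws, on the bed: clamp x = 0, y = +59 mm, 12 mm above the worktop; the jaws are open 73 to 76 mm along the clamp's y. A tamper set down with its centre within 6 mm of it along y and 18 mm along x is between the jaws.
- knob_grip (a point): on the vertical axis of the clamp's round black hand knob (50 mm in diameter, underside 86 and top 112 mm above the worktop), at half its height, 99 mm above the worktop; clamp x = 0, y = -45 mm. Grip it across its diameter from above, at any yaw, with 30 to 40 N. It turns stiffly (0.3 N m, up to 0.6 N m when tight) and stays where it is left.
- knob (a joint): turn of the hand knob in rad, growing clockwise seen from above (tightening); it starts between 0 and 0.15. Each rad moves the jaw 18 mm. With the tamper in, the jaws close on it at about 1.0, the tab is out from about 1.25 and the clamp is over-tight at about 1.55.
- tab (a joint): how far, in m, the brass indicator tab (22 mm wide along the clamp's x, 8 mm thick, slides straight up, slot at clamp x = 0, y = +141 mm) stands above the top of the grey block behind the sprung jaw: -0.012 (hidden) with no force on the jaws, 0 when flush (4.5 N), popped out from +0.006 (7 N), over-tight above +0.028. Once the jaws bear on the tamper it rises 0.07 m per rad of the knob.
- cocoa_shaker: plain white shaker with a white lid, 61 mm in diameter, 82 mm tall, standing upright; a bystander. Origin at the centre of its underside.
- spice_jar: small jar with a screw cap, 44 mm in diameter, 90 mm tall, standing upright; a bystander. Origin at the centre of its underside.
Mind the look-alikes: they are no part of the job. Leave any blue or green look-alike of the tamper alone.

How it is judged:
By the outcome, as a careful person would: the job done as asked, in the order asked, and still so for the second after the job is handed in, with the robot touching nothing.
It also fails if it takes over 61 s, if anything falls off the work surface, if the arm or the gripper's body presses on something with over 40 N, if the wrist force passes 120 N, or if a joint passes its speed limit or range.

## Working session

There is one attempt and no reset: what is moved stays moved. The work goes in short steps, Python scripts to look and compute and a tool call to move; the robot and the scene stay as the last step left them, time stands still between calls to the robot, and variables do not carry over. Pictures are saved under pics/ and viewed, about 8 in all and at most 12, crops included, and the job is handed in when it is done.

Besides the shell and the picture viewer there is one more tool, called after ">>>" as name(argument=value, ...), one argument or row to a line, values as JSON. carry_out: Moves the arm, as the interface text tells. Its arguments: {"type":"object","properties":{"steps":{"type":"array"},"grip_force":{"type":"number"}},"required":["steps"]}

```bash
mkdir -p pics; cat > h.py <<'E'
import numpy as np, cv2
from rig import manip
def snap(n,f):
    im=manip.get_image(n); cv2.imwrite('pics/'+f,im[:,:,::-1]); return im
def ray(n,u,v,z,ci=None):
    c=ci or manip.camera_info(n); K,R,t=[np.array(c[k]) for k in('K','R','t')]
    d=R.T@np.linalg.solve(K,[u,v,1]); o=-R.T@t; return o+d*(z-o[2])/d[2]
def proj(n,X):
    c=manip.camera_info(n); p=np.array(c['K'])@(np.array(c['R'])@np.array(X)+np.array(c['t'])); return p[:2]/p[2]
E
python3 - <<'E'
from h import *
a=snap('scene','a.png');b=snap('side','b.png');c=snap('wrist','c.png')
o=manip.get_obs();print(o)
print(manip.grip_point_offset)
for n in('scene','side','wrist'):
  ci=manip.camera_info(n);print(n,np.round(ci['K'],0).tolist(),(-np.array(ci['R']).T@ci['t']).round(3),np.round(ci['R'],2).tolist())
E
```

```text
{'time_s': 0.15, 'joints': array([-6.96715944e-02,  3.08832751e-01,  1.63487350e+00, -3.00697014e-05,
        1.19968262e+00, -6.97196700e-02]), 'qvel': array([-0.00157227, -0.00229612, -0.00427553, -0.00059689,  0.00049767,
        0.00020564]), 'tau': array([-7.71605373e-04, -4.15801048e+01, -2.77146006e+01, -1.83032253e-04,
        6.02632252e-03, -2.39092765e-05]), 'eef_pos': array([6.24368073e-01, 2.56359169e-05, 2.30303434e-01]), 'ee_rot': array([-6.68552943e-04,  7.07085634e-01,  7.07127357e-01, -5.99862787e-04]), 'ft_force': array([ 0.05058775,  0.41564175, -0.39226181]), 'torque': array([-0.01856644,  0.03866171,  0.03174166]), 'finger_gap': 0.08553064646876284}
0.0187
scene [[406.0, 0.0, 280.0], [0.0, 406.0, 209.0], [0.0, 0.0, 1.0]] [-0.082  0.808  0.494] [[-0.79, -0.61, -0.02], [-0.23, 0.32, -0.92], [0.57, -0.72, -0.39]]
side [[484.0, 0.0, 284.0], [0.0, 484.0, 209.0], [0.0, 0.0, 1.0]] [0.111 1.235 0.635] [[-0.96, -0.27, -0.02], [-0.1, 0.41, -0.91], [0.26, -0.87, -0.42]]
wrist [[353.0, 0.0, 286.0], [0.0, 353.0, 212.0], [0.0, 0.0, 1.0]] [0.625 0.081 0.373] [[1.0, 0.0, -0.0], [0.0, -0.95, 0.32], [-0.0, -0.32, -0.95]]
```

View pics/a.png

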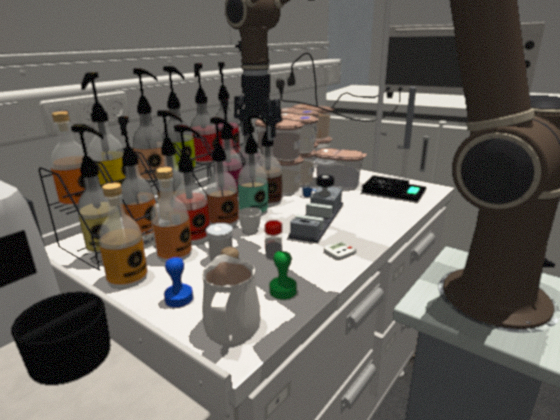

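View pics/b.png

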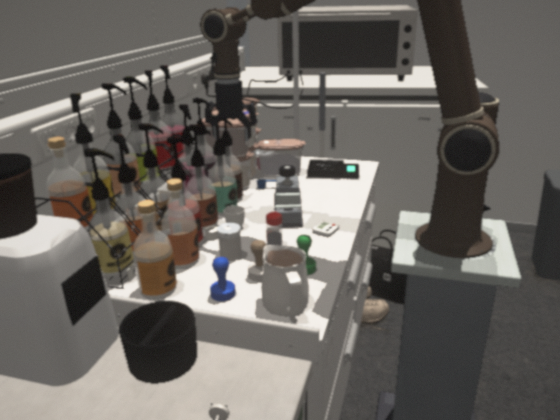

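The wooden tamper is at side (257,260), half hidden by the pitcher in scene. The blue one at (222,280) and the green one at (305,255) are look-alikes. The clamp runs from the knob at (287,172) to the near block at (290,217), with the red-capped spice jar at (274,228) and the white shaker at (230,238). I'll confirm in an enlarged crop.

```bash
python3 - <<'E'
from h import *
b=cv2.imread('pics/b.png')[155:305,190:370]
cv2.imwrite('pics/b2.png',cv2.resize(b,None,fx=4,fy=4,interpolation=2))
c=[(257,273),(290,224),(222,290),(230,255),(274,243)]
for p in c: print(p,ray('side',*p,0).round(3))
print(ray('side',287,172,.112).round(3),ray('scene',325,180,.112).round(3))
E
```

```text
(257, 273) [0.462 0.29  0.   ]
(290, 224) [0.453 0.014 0.   ]
(222, 290) [0.517 0.379 0.   ]
(230, 255) [0.558 0.225 0.   ]
(274, 243) [ 0.465  0.136 -0.   ]
[ 0.496 -0.114  0.112] [ 0.494 -0.133  0.112]
```

View pics/b2.png

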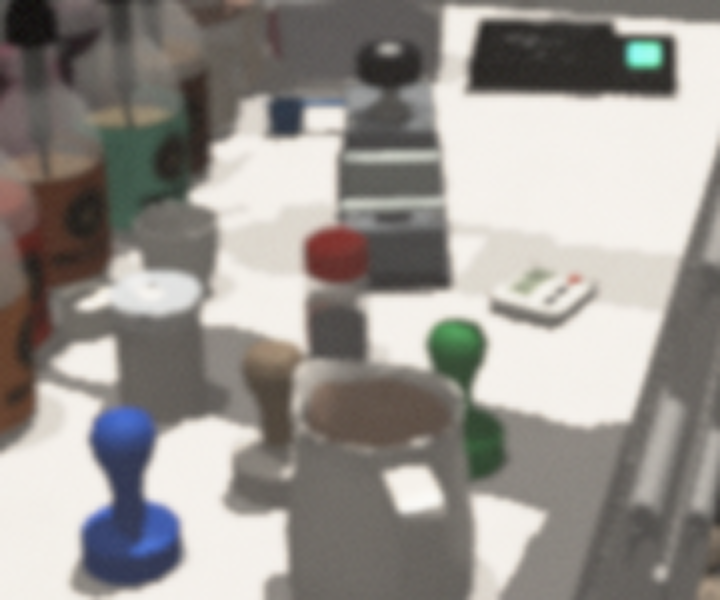

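View pics/c.png

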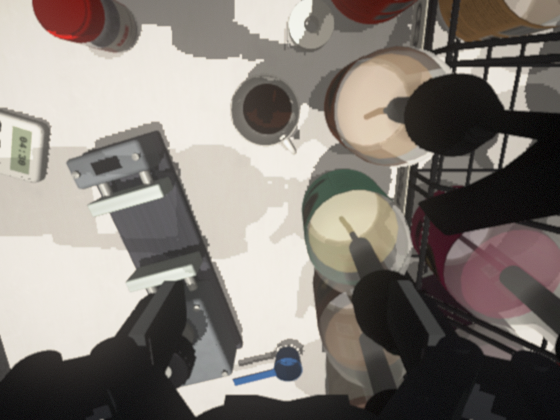

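```bash
python3 - <<'E'
from h import *
ci=manip.camera_info('wrist')
def w(u,v,z): return ray('wrist',u,v,z,ci)[:2].round(4)
print('slot',w(107,164,.05)); P=[w(68,160,.05),w(155,132,.05)];print('block',P)
print('spr',w(90,207,.047),w(160,190,.047),'mov',w(130,282,.047),w(195,268,.047))
print('tamper',ray('side',258,241,.092).round(3)); print('white?',ray('side',229,228,.082).round(3),'jar',ray('side',274,217,.09).round(3))
for p,z in(((285,255),.11),((285,250),.12),((285,308),0)): print('pitch',ray('side',*p,z).round(3))
print('scene pitcher',ray('scene',229,272,.12).round(3),ray('scene',231,335,0).round(3))
print('tamper scene top',ray('scene',231,251,.092).round(3))
E
```

```text
slot [0.4586 0.0187]
block [array([0.4232, 0.0224]), array([0.5064, 0.0478])]
spr [ 0.4337 -0.0241] [ 0.5037 -0.0069] mov [ 0.461  -0.1064] [ 0.5304 -0.09  ]
tamper [0.453 0.295 0.092]
white? [0.553 0.23  0.082] jar [0.456 0.158 0.09 ]
pitch [0.365 0.371 0.11 ]
pitch [0.366 0.368 0.12 ]
pitch [0.357 0.409 0.   ]
scene pitcher [0.36  0.391 0.12 ] [0.35  0.407 0.   ]
tamper scene top [0.446 0.3   0.092]
```

>>> carry_out(
  steps=[
    {"dx": 0.01,"dy": -0.04,"dz": 0,"jaw": -1},
    {"dx": 0.02,"dy": -0.078,"dz": 0,"jaw": -1},
    {"dx": 0.04,"dy": -0.114,"dz": 0,"jaw": -1},
    {"dx": 0.065,"dy": -0.147,"dz": 0,"jaw": -1},
    {"dx": 0.1,"dy": -0.165,"dz": 0,"jaw": -1},
    {"dx": 0.14,"dy": -0.175,"dz": 0,"jaw": -1},
    {"dx": 0.18,"dy": -0.175,"dz": 0,"jaw": -1},
    {"dx": 0.22,"dy": -0.175,"dz": 0,"jaw": -1},
    {"dx": 0.26,"dy": -0.175,"dz": 0,"jaw": -1},
    {"dx": 0.28,"dy": -0.175,"dz": 0,"jaw": -1},
    {"dx": 0.28,"dy": -0.175,"dz": 0,"jaw": -1},
    {"dx": 0.28,"dy": -0.175,"dz": 0,"jaw": -1},
  ],
)

```text
$.steps[0]: bad value
```

```bash
python3 - <<'E'
from h import *
import json
o=manip.get_obs();ci=manip.camera_info('wrist');snap('wrist','d.png')
json.dump({k:np.array(v).tolist() for k,v in ci.items() if k in 'KRt'},open('d.json','w'))
print(o['time_s'],o['eef_pos'],o['qvel'].round(3),o['joints'].round(2))
E
```

```text
0.15 [6.24368073e-01 2.56359169e-05 2.30303434e-01] [-0.002 -0.002 -0.004 -0.001  0.     0.   ] [-0.07  0.31  1.63 -0.    1.2  -0.07]
```

View pics/d.png

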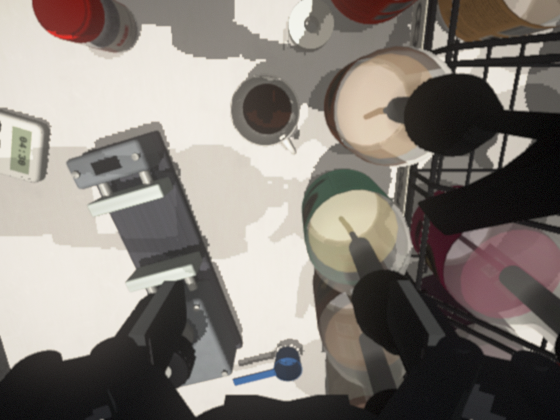

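The move was refused, so this is the same picture. Each row probably needs all its fields.

>>> carry_out(
  steps=[
    {"wx": 0,"wy": 0,"wz": 0,"dx": 0.01,"dy": -0.04,"dz": 0,"jaw": -1},
    {"wx": 0,"wy": 0,"wz": 0,"dx": 0.02,"dy": -0.078,"dz": 0,"jaw": -1},
    {"wx": 0,"wy": 0,"wz": 0,"dx": 0.04,"dy": -0.114,"dz": 0,"jaw": -1},
    {"wx": 0,"wy": 0,"wz": 0,"dx": 0.065,"dy": -0.147,"dz": 0,"jaw": -1},
    {"wx": 0,"wy": 0,"wz": 0,"dx": 0.1,"dy": -0.165,"dz": 0,"jaw": -1},
    {"wx": 0,"wy": 0,"wz": 0,"dx": 0.14,"dy": -0.175,"dz": 0,"jaw": -1},
    {"wx": 0,"wy": 0,"wz": 0,"dx": 0.18,"dy": -0.175,"dz": 0,"jaw": -1},
    {"wx": 0,"wy": 0,"wz": 0,"dx": 0.22,"dy": -0.175,"dz": 0,"jaw": -1},
    {"wx": 0,"wy": 0,"wz": 0,"dx": 0.26,"dy": -0.175,"dz": 0,"jaw": -1},
    {"wx": 0,"wy": 0,"wz": 0,"dx": 0.28,"dy": -0.175,"dz": 0,"jaw": -1},
    {"wx": 0,"wy": 0,"wz": 0,"dx": 0.28,"dy": -0.175,"dz": 0,"jaw": -1},
    {"wx": 0,"wy": 0,"wz": 0,"dx": 0.28,"dy": -0.175,"dz": 0,"jaw": -1},
  ],
)

```text
time_s: 1.2
eef_pos: [0.4495, 0.2807, 0.2309]
ee_rot: [0.0, 0.706, 0.708, -0.001]
ft_force: [-0.1, -0.6, 0.2]
finger_gap: 0.0854
```

```bash
cat > look.py <<'E'
from h import *
import json,sys
o=manip.get_obs();ci=manip.camera_info('wrist');snap('wrist',sys.argv[1]+'.png')
json.dump({k:np.array(v).tolist() for k,v in ci.items() if k in 'KRt'},open(sys.argv[1]+'.json','w'))
print(o['time_s'],o['eef_pos'].round(4),o['joints'].round(2),o['ft_force'].round(1))
E
python3 look.py e
```

```text
1.2 [0.4495 0.2807 0.2309] [ 0.48  0.13  1.86 -0.    1.16  0.47] [-0.1 -0.6  0.2]
```

View pics/e.png

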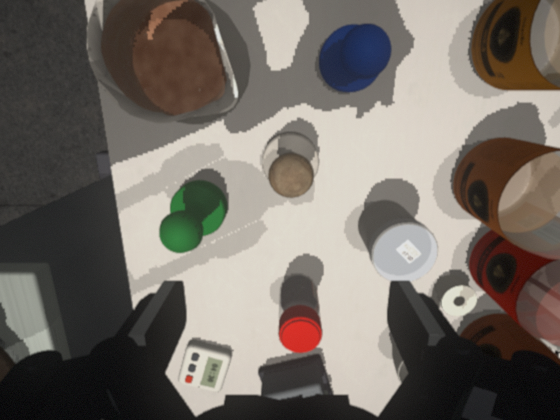

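```bash
python3 - <<'E'
from h import *
import json
ci=json.load(open('e.json'))
w=lambda u,v,z: ray('wrist',u,v,z,ci).round(4)
print('handle',w(291,174,.074),'base',w(291,158,.03)[:2],w(263,158,.03),w(319,158,.03),w(291,131,.03))
print('green top',w(180,231,.074),w(160,231,.074),'base',w(203,203,.015),'pitch edge',w(235,95,.1),'shaker',w(404,250,.082),'jar',w(300,332,.09))
E
```

```text
handle [0.4538 0.2953 0.074 ] base [0.4543 0.3014] [0.4269 0.3013 0.03  ] [0.4817 0.3015 0.03  ] [0.4541 0.3273 0.03  ]
green top [0.3529 0.2419 0.074 ] [0.3346 0.2418 0.074 ] base [0.3613 0.2504 0.015 ] pitch edge [0.4118 0.3602 0.1   ] shaker [0.5566 0.2274 0.082 ] jar [0.4635 0.1446 0.09  ]
```

Tamper is at about (0.454, 0.297), with clear room for fingers along world x. Descend and grip.

>>> carry_out(
  grip_force=40,
  steps=[
    {"wx": 0,"wy": 0,"wz": 0,"dx": 0.017,"dy": 0.004,"dz": 0.035,"jaw": -1},
    {"wx": 0,"wy": 0,"wz": 0,"dx": 0.017,"dy": 0.004,"dz": 0.075,"jaw": -1},
    {"wx": 0,"wy": 0,"wz": 0,"dx": 0.017,"dy": 0.004,"dz": 0.115,"jaw": -1},
    {"wx": 0,"wy": 0,"wz": 0,"dx": 0.017,"dy": 0.004,"dz": 0.15,"jaw": -1},
    {"wx": 0,"wy": 0,"wz": 0,"dx": 0.017,"dy": 0.004,"dz": 0.17,"jaw": -1},
    {"wx": 0,"wy": 0,"wz": 0,"dx": 0.017,"dy": 0.004,"dz": 0.181,"jaw": -1},
    {"wx": 0,"wy": 0,"wz": 0,"dx": 0.017,"dy": 0.004,"dz": 0.181,"jaw": -1},
    {"wx": 0,"wy": 0,"wz": 0,"dx": 0.017,"dy": 0.004,"dz": 0.181,"jaw": 1},
    {"wx": 0,"wy": 0,"wz": 0,"dx": 0.017,"dy": 0.004,"dz": 0.181,"jaw": 1},
    {"wx": 0,"wy": 0,"wz": 0,"dx": 0.017,"dy": 0.004,"dz": 0.181,"jaw": 1},
    {"wx": 0,"wy": 0,"wz": 0,"dx": 0.017,"dy": 0.004,"dz": 0.181,"jaw": 1},
    {"wx": 0,"wy": 0,"wz": 0,"dx": 0.017,"dy": 0.004,"dz": 0.181,"jaw": 1},
    {"wx": 0,"wy": 0,"wz": 0,"dx": 0.017,"dy": 0.004,"dz": 0.181,"jaw": 1},
    {"wx": 0,"wy": 0,"wz": 0,"dx": 0.017,"dy": 0.004,"dz": 0.181,"jaw": 1},
    {"wx": 0,"wy": 0,"wz": 0,"dx": 0.017,"dy": 0.004,"dz": 0.181,"jaw": 1},
  ],
)

```text
time_s: 2.5
eef_pos: [0.4552, 0.2979, 0.0524]
ee_rot: [0.0, 0.707, 0.707, 0.002]
ft_force: [-1.8, -1.4, 4.9]
finger_gap: 0.0361
```

>>> carry_out(
  steps=[
    {"wx": 0,"wy": 0,"wz": 0,"dx": 0,"dy": 0,"dz": -0.015,"jaw": 1},
    {"wx": 0,"wy": 0,"wz": 0,"dx": 0,"dy": 0,"dz": -0.05,"jaw": 1},
    {"wx": 0,"wy": 0,"wz": 0,"dx": 0,"dy": 0,"dz": -0.09,"jaw": 1},
    {"wx": 0,"wy": 0,"wz": 0,"dx": 0,"dy": 0,"dz": -0.13,"jaw": 1},
    {"wx": 0,"wy": 0,"wz": 0,"dx": -0.02,"dy": 0,"dz": -0.16,"jaw": 1},
    {"wx": 0,"wy": 0,"wz": 0,"dx": -0.05,"dy": 0,"dz": -0.18,"jaw": 1},
    {"wx": 0,"wy": 0,"wz": 0,"dx": -0.085,"dy": 0,"dz": -0.185,"jaw": 1},
    {"wx": 0,"wy": 0,"wz": 0,"dx": -0.12,"dy": 0.01,"dz": -0.185,"jaw": 1},
    {"wx": 0,"wy": 0,"wz": 0,"dx": -0.155,"dy": 0.025,"dz": -0.185,"jaw": 1},
    {"wx": 0,"wy": 0,"wz": 0,"dx": -0.19,"dy": 0.045,"dz": -0.185,"jaw": 1},
    {"wx": 0,"wy": 0,"wz": 0,"dx": -0.22,"dy": 0.065,"dz": -0.185,"jaw": 1},
    {"wx": 0,"wy": 0,"wz": 0,"dx": -0.25,"dy": 0.085,"dz": -0.185,"jaw": 1},
    {"wx": 0,"wy": 0,"wz": 0,"dx": -0.277,"dy": 0.096,"dz": -0.185,"jaw": 1},
    {"wx": 0,"wy": 0,"wz": 0,"dx": -0.277,"dy": 0.096,"dz": -0.185,"jaw": 1},
    {"wx": 0,"wy": 0,"wz": 0,"dx": -0.277,"dy": 0.096,"dz": -0.185,"jaw": 1},
    {"wx": 0,"wy": 0,"wz": 0,"dx": -0.277,"dy": 0.096,"dz": -0.185,"jaw": 1},
  ],
)

```text
time_s: 3.83
eef_pos: [0.5491, 0.0202, 0.2349]
ee_rot: [-0.001, 0.707, 0.707, -0.0]
ft_force: [-0.1, 0.8, -2.7]
finger_gap: 0.0364
```

```bash
python3 look.py f; python3 -c "
import cv2
i=cv2.imread('pics/f.png')[100:400,0:400];cv2.imwrite('pics/f2.png',cv2.resize(i,None,fx=2,fy=2,interpolation=2))"
```

```text
3.8333 [0.5491 0.0202 0.2349] [-0.04  0.16  1.81  0.    1.17 -0.04] [-0.1  0.8 -2.7]
```

View pics/f2.png

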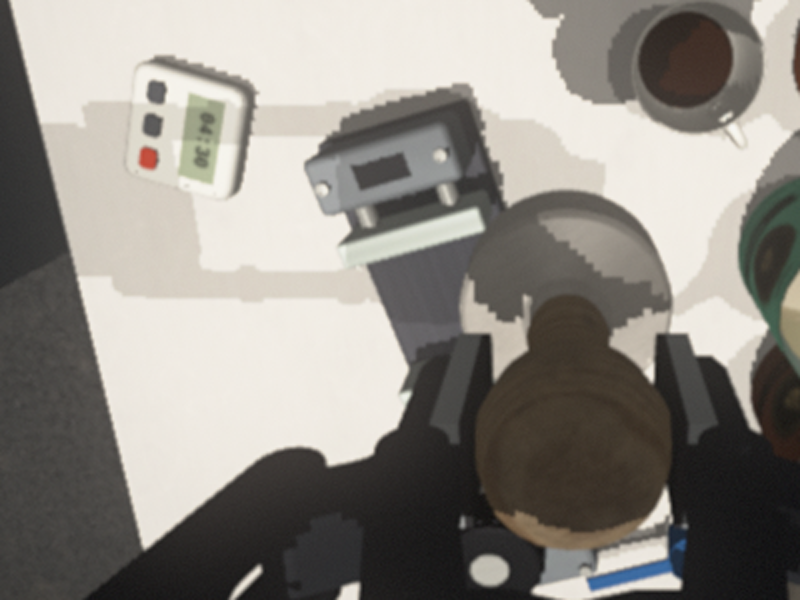

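```bash
python3 - <<'E'
from h import *
import json
ci=json.load(open('f.json'))
w=lambda u,v,z: ray('wrist',u/2,v/2+100,z,ci)[:2].round(4)
s=w(381,170,.05);b1,b2=w(323,190,.05),w(441,155,.05)
print('slot',s,'bolts',b1,b2,'yaw',np.degrees(np.arctan2(*(b2-b1)[::-1])))
a,b=w(340,245,.047),w(480,210,.047);print('jaw back-top',a,b,np.degrees(np.arctan2(*(b-a)[::-1])))
a,b=w(345,268,.047),w(488,233,.047);print('jaw front',a,b,(a+b)/2,np.degrees(np.arctan2(*(b-a)[::-1])))
k=w(490,570,.112);print('knob',k,k-s,np.linalg.norm(k-s),np.degrees(np.arctan2(k[0]-s[0],s[1]-k[1])))
print('bed edge',w(370,265,.012),w(412,365,.012))
ca=json.load(open('d.json'))
E
```

```text
slot [0.4577 0.018 ] bolts [0.4289 0.0081] [0.4868 0.0254] yaw 16.63567309878793
jaw back-top [ 0.433  -0.0213] [ 0.5038 -0.0029] 14.568151869154406
jaw front [ 0.4343 -0.0337] [ 0.5073 -0.0149] [ 0.4708 -0.0243] 14.441805275275323
knob [ 0.5101 -0.162 ] [ 0.0524 -0.18  ] 0.18747202457966894 16.23086489035258
bed edge [ 0.4362 -0.0462] [ 0.4551 -0.1092]
```

```bash
python3 - <<'E'
from h import *
def c(X): 
    p=proj('wrist',X); return (p*2-[0,200]).round(0)
t=np.linspace(0,6.283,60)
for d in(-.004,0,.004):
  for z in(.1825,.2125):
    P=np.array([c([.5491+.029*np.cos(a),.0202+d+.029*np.sin(a),z]) for a in t]);print(d,z,P.min(0),P.max(0))
  print('top',c([.5491,.0202+d,.2765]))
print(manip.camera_info('wrist')['t'])
E
```

```text
-0.004 0.1825 [475. 194.] [668. 371.]
-0.004 0.2125 [460. 228.] [682. 428.]
top [570. 503.]
0 0.1825 [474. 180.] [668. 360.]
0 0.2125 [459. 212.] [683. 415.]
top [570. 484.]
0.004 0.1825 [474. 167.] [669. 349.]
0.004 0.2125 [458. 197.] [684. 403.]
top [570. 464.]
[-0.54915329 -0.02496529  0.39155998]
```

>>> carry_out(
  steps=[
    {"wx": 0,"wy": 0,"wz": 0,"dx": -0.025,"dy": -0.022,"dz": 0,"jaw": 1},
    {"wx": 0,"wy": 0,"wz": 0,"dx": -0.05,"dy": -0.045,"dz": 0.01,"jaw": 1},
    {"wx": 0,"wy": 0,"wz": 0,"dx": -0.079,"dy": -0.068,"dz": 0.03,"jaw": 1},
    {"wx": 0,"wy": 0,"wz": 0,"dx": -0.079,"dy": -0.068,"dz": 0.065,"jaw": 1},
    {"wx": 0,"wy": 0,"wz": 0,"dx": -0.079,"dy": -0.068,"dz": 0.1,"jaw": 1},
    {"wx": 0,"wy": 0,"wz": 0,"dx": -0.079,"dy": -0.068,"dz": 0.122,"jaw": 1},
    {"wx": 0,"wy": 0,"wz": 0,"dx": -0.079,"dy": -0.068,"dz": 0.122,"jaw": 1},
    {"wx": 0,"wy": 0,"wz": 0,"dx": -0.079,"dy": -0.068,"dz": 0.122,"jaw": 1},
  ],
)

```text
time_s: 4.55
eef_pos: [0.4805, -0.0577, 0.1124]
ee_rot: [-0.002, 0.707, 0.708, -0.001]
ft_force: [0.2, -1.3, -3.0]
finger_gap: 0.0362
```

```bash
python3 look.py g; python3 -c "
from h import *
i=cv2.imread('pics/g.png')[150:420,150:430]
s=snap('side','g_s.png')[:,:,::-1][145:235,240:340]
a=cv2.resize(i,None,fx=1.6,fy=1.6,interpolation=2);b=cv2.resize(s,None,fx=3.4,fy=3.4,interpolation=2)
o=np.zeros((max(len(a),len(b)),a.shape[1]+b.shape[1],3),np.uint8);o[:len(a),:a.shape[1]]=a;o[:len(b),a.shape[1]:]=b
print(a.shape,b.shape);cv2.imwrite('pics/g2.png',o)"
```

```text
4.55 [ 0.4805 -0.0577  0.1124] [-0.21  0.2   2.05  0.    0.9  -0.21] [ 0.2 -1.3 -3. ]
(432, 448, 3) (306, 340, 3)
```

View pics/g2.png

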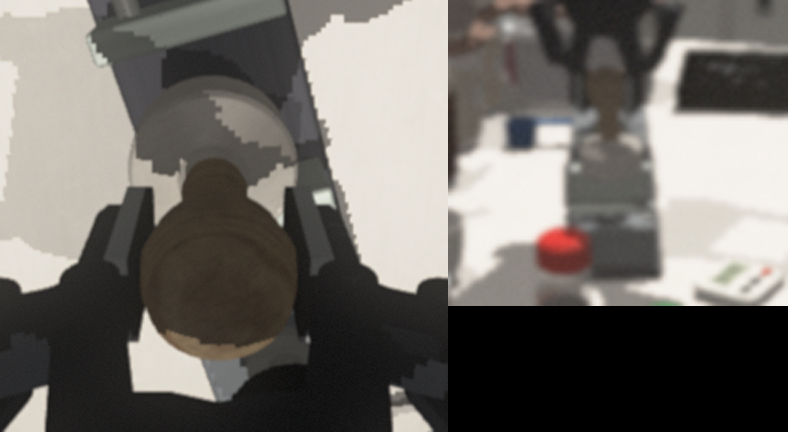

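```bash
python3 - <<'E'
from h import *
import json
ci=json.load(open('g.json'))
w=lambda u,v,z: ray('wrist',u/1.6+150,v/1.6+150,z,ci)[:2]
th=np.radians(16);ex=np.array([np.cos(th),np.sin(th)]);ey=np.array([-ex[1],ex[0]]);g=np.array([.481,-.061])
for n,p in dict(jawL=w(100,66,.047),jawR=w(290,14,.047),movR=w(333,206,.047),movR2=w(318,192,.047)).items(): print(n,p.round(4),'clamp',(p-g)@ex*1e3,(p-g)@ey*1e3+59)
for v in(75,78):
  for z in(.06,): print('rim +y',w(212,v,z).round(4))
print('side rims at z .09',w(131,165,.09).round(4),w(297,165,.09).round(4))
print('ball',w(219,276,.134).round(4))
E
```

```text
jawL [ 0.4355 -0.0336] clamp -36.163873452694006 97.91662761641228
jawR [ 0.5072 -0.0134] clamp 38.33311998263736 97.5493133550643
movR [ 0.5285 -0.0934] clamp 36.74700573195835 14.757157721829167
movR2 [ 0.5219 -0.0869] clamp 32.177164866281714 22.792289349536972
rim +y [ 0.4785 -0.0332]
rim +y [ 0.4785 -0.0343]
side rims at z .09 [ 0.4528 -0.0548] [ 0.5062 -0.0545]
ball [ 0.4813 -0.0648]
```

Clamp frame confirmed: the sprung jaw face reads y=97.5 mm, and the base centre is about 1 mm off the gap. Lowering.

>>> carry_out(
  steps=[
    {"wx": 0,"wy": 0,"wz": 0,"dx": 0,"dy": 0,"dz": 0.02,"jaw": 1},
    {"wx": 0,"wy": 0,"wz": 0,"dx": 0,"dy": 0,"dz": 0.035,"jaw": 1},
    {"wx": 0,"wy": 0,"wz": 0,"dx": 0,"dy": 0,"dz": 0.043,"jaw": 1},
    {"wx": 0,"wy": 0,"wz": 0,"dx": 0,"dy": 0,"dz": 0.048,"jaw": 1},
    {"wx": 0,"wy": 0,"wz": 0,"dx": 0,"dy": 0,"dz": 0.048,"jaw": 1},
    {"wx": 0,"wy": 0,"wz": 0,"dx": 0,"dy": 0,"dz": 0.048,"jaw": 1},
  ],
)

```text
time_s: 5.15
eef_pos: [0.483, -0.0591, 0.0662]
ee_rot: [0.001, 0.707, 0.707, 0.0]
ft_force: [0.3, -0.3, -3.0]
finger_gap: 0.0364
```

>>> carry_out(
  steps=[
    {"wx": 0,"wy": 0,"wz": 0,"dx": 0,"dy": 0,"dz": 0.001,"jaw": 1},
    {"wx": 0,"wy": 0,"wz": 0,"dx": 0,"dy": 0,"dz": 0.002,"jaw": 1},
    {"wx": 0,"wy": 0,"wz": 0,"dx": 0,"dy": 0,"dz": 0.002,"jaw": 1},
  ],
)

```text
time_s: 5.4
eef_pos: [0.4833, -0.0596, 0.0647]
ee_rot: [0.001, 0.707, 0.707, 0.0]
ft_force: [-0.8, -2.4, 4.2]
finger_gap: 0.036
```

>>> carry_out(
  steps=[
    {"wx": 0,"wy": 0,"wz": 0,"dx": 0,"dy": 0,"dz": 0,"jaw": -0.5},
    {"wx": 0,"wy": 0,"wz": 0,"dx": 0,"dy": 0,"dz": 0,"jaw": -1},
    {"wx": 0,"wy": 0,"wz": 0,"dx": 0,"dy": 0,"dz": 0,"jaw": -1},
    {"wx": 0,"wy": 0,"wz": 0,"dx": 0,"dy": 0,"dz": 0,"jaw": -1},
    {"wx": 0,"wy": 0,"wz": 0,"dx": 0,"dy": 0,"dz": 0,"jaw": -1},
    {"wx": 0,"wy": 0,"wz": 0,"dx": 0,"dy": 0,"dz": -0.015,"jaw": -1},
    {"wx": 0,"wy": 0,"wz": 0,"dx": 0,"dy": 0,"dz": -0.045,"jaw": -1},
    {"wx": 0,"wy": 0,"wz": 0,"dx": 0,"dy": 0,"dz": -0.08,"jaw": -1},
    {"wx": 0,"wy": 0,"wz": 0,"dx": 0,"dy": 0,"dz": -0.115,"jaw": -1},
    {"wx": 0,"wy": 0,"wz": -7,"dx": -0.03,"dy": 0.01,"dz": -0.135,"jaw": -1},
    {"wx": 0,"wy": 0,"wz": -14,"dx": -0.06,"dy": 0.02,"dz": -0.14,"jaw": -1},
    {"wx": 0,"wy": 0,"wz": -21,"dx": -0.09,"dy": 0.028,"dz": -0.14,"jaw": -1},
    {"wx": 0,"wy": 0,"wz": -28,"dx": -0.102,"dy": 0.028,"dz": -0.14,"jaw": -1},
    {"wx": 0,"wy": 0,"wz": -35,"dx": -0.102,"dy": 0.028,"dz": -0.14,"jaw": -1},
    {"wx": 0,"wy": 0,"wz": -42,"dx": -0.102,"dy": 0.028,"dz": -0.14,"jaw": -1},
    {"wx": 0,"wy": 0,"wz": -45,"dx": -0.102,"dy": 0.028,"dz": -0.14,"jaw": -1},
    {"wx": 0,"wy": 0,"wz": -45,"dx": -0.102,"dy": 0.028,"dz": -0.14,"jaw": -1},
    {"wx": 0,"wy": 0,"wz": -45,"dx": -0.102,"dy": 0.028,"dz": -0.14,"jaw": -1},
  ],
)

```text
time_s: 6.9
eef_pos: [0.5098, -0.161, 0.203]
ee_rot: [-0.0, 0.383, 0.924, 0.0]
ft_force: [-0.4, 0.3, 0.4]
finger_gap: 0.0854
```

```bash
python3 look.py i
```

```text
6.9 [ 0.5098 -0.161   0.203 ] [-0.39  0.17  1.87  0.    1.1  -1.17] [-0.4  0.3  0.4]
```

View pics/i.png

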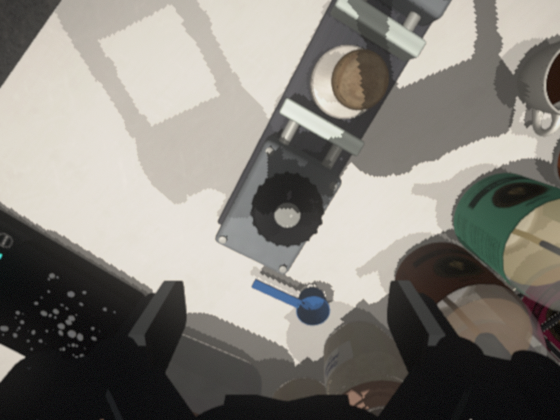

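```bash
python3 - <<'E'
from h import *
import json
ci=json.load(open('i.json'))
w=lambda u,v,z: ray('wrist',u,v,z,ci).round(4)
print('knob',w(287,214,.112),w(287,210,.112),w(287,210,.099)); print('edges',w(251,209,.105),w(323,209,.105))
print(proj('wrist',[.51,-.161,.112]),proj('wrist',[.51,-.161,.203]))
print('campos',(-np.array(ci['R']).T@ci['t']).round(3))
print('tamper ball',w(360,79,.086))
E
```

```text
knob [ 0.5094 -0.1604  0.112 ] [ 0.5073 -0.1583  0.112 ] [ 0.5103 -0.1613  0.099 ]
edges [ 0.4901 -0.1776  0.105 ] [ 0.5267 -0.1411  0.105 ]
[286.89685262 215.19827968] [287.05433459 280.34511611]
campos [ 0.452 -0.104  0.346]
tamper ball [ 0.4817 -0.0615  0.086 ]
```

Tamper stands between the jaws, and the knob is under the TCP within 1 to 2 mm. Descend and grip.

>>> carry_out(
  grip_force=38,
  steps=[
    {"wx": 0,"wy": 0,"wz": 0,"dx": 0.001,"dy": 0,"dz": 0.035,"jaw": -1},
    {"wx": 0,"wy": 0,"wz": 0,"dx": 0.001,"dy": 0,"dz": 0.07,"jaw": -1},
    {"wx": 0,"wy": 0,"wz": 0,"dx": 0.001,"dy": 0,"dz": 0.1,"jaw": -1},
    {"wx": 0,"wy": 0,"wz": 0,"dx": 0.001,"dy": 0,"dz": 0.118,"jaw": -1},
    {"wx": 0,"wy": 0,"wz": 0,"dx": 0.001,"dy": 0,"dz": 0.125,"jaw": -1},
    {"wx": 0,"wy": 0,"wz": 0,"dx": 0.001,"dy": 0,"dz": 0.125,"jaw": -1},
    {"wx": 0,"wy": 0,"wz": 0,"dx": 0.001,"dy": 0,"dz": 0.125,"jaw": 1},
    {"wx": 0,"wy": 0,"wz": 0,"dx": 0.001,"dy": 0,"dz": 0.125,"jaw": 1},
    {"wx": 0,"wy": 0,"wz": 0,"dx": 0.001,"dy": 0,"dz": 0.125,"jaw": 1},
    {"wx": 0,"wy": 0,"wz": 0,"dx": 0.001,"dy": 0,"dz": 0.125,"jaw": 1},
    {"wx": 0,"wy": 0,"wz": 0,"dx": 0.001,"dy": 0,"dz": 0.125,"jaw": 1},
    {"wx": 0,"wy": 0,"wz": 0,"dx": 0.001,"dy": 0,"dz": 0.125,"jaw": 1},
    {"wx": 0,"wy": 0,"wz": 0,"dx": 0.001,"dy": 0,"dz": 0.125,"jaw": 1},
  ],
)

```text
time_s: 8.03
eef_pos: [0.5107, -0.1612, 0.0805]
ee_rot: [0.002, 0.383, 0.924, -0.0]
ft_force: [-1.9, -1.3, 6.1]
finger_gap: 0.0492
```

>>> carry_out(
  steps=[
    {"wx": 0,"wy": 0,"wz": 3,"dx": 0,"dy": 0,"dz": 0,"jaw": 1},
    {"wx": 0,"wy": 0,"wz": 7,"dx": 0,"dy": 0,"dz": 0,"jaw": 1},
    {"wx": 0,"wy": 0,"wz": 11,"dx": 0,"dy": 0,"dz": 0,"jaw": 1},
    {"wx": 0,"wy": 0,"wz": 15,"dx": 0,"dy": 0,"dz": 0,"jaw": 1},
    {"wx": 0,"wy": 0,"wz": 19,"dx": 0,"dy": 0,"dz": 0,"jaw": 1},
    {"wx": 0,"wy": 0,"wz": 23,"dx": 0,"dy": 0,"dz": 0,"jaw": 1},
    {"wx": 0,"wy": 0,"wz": 27,"dx": 0,"dy": 0,"dz": 0,"jaw": 1},
    {"wx": 0,"wy": 0,"wz": 31,"dx": 0,"dy": 0,"dz": 0,"jaw": 1},
    {"wx": 0,"wy": 0,"wz": 35,"dx": 0,"dy": 0,"dz": 0,"jaw": 1},
    {"wx": 0,"wy": 0,"wz": 39,"dx": 0,"dy": 0,"dz": 0,"jaw": 1},
    {"wx": 0,"wy": 0,"wz": 43,"dx": 0,"dy": 0,"dz": 0,"jaw": 1},
    {"wx": 0,"wy": 0,"wz": 47,"dx": 0,"dy": 0,"dz": 0,"jaw": 1},
    {"wx": 0,"wy": 0,"wz": 51,"dx": 0,"dy": 0,"dz": 0,"jaw": 1},
    {"wx": 0,"wy": 0,"wz": 55,"dx": 0,"dy": 0,"dz": 0,"jaw": 1},
    {"wx": 0,"wy": 0,"wz": 57,"dx": 0,"dy": 0,"dz": 0,"jaw": 1},
    {"wx": 0,"wy": 0,"wz": 57,"dx": 0,"dy": 0,"dz": 0,"jaw": 1},
  ],
)

```text
time_s: 9.37
eef_pos: [0.5087, -0.1617, 0.0804]
ee_rot: [0.0, 0.777, 0.63, -0.001]
ft_force: [-5.6, -2.9, 9.6]
finger_gap: 0.0488
```

```bash
python3 look.py j; python3 - <<'E'
from h import *
o=manip.get_obs();print(o['torque'].round(2),np.degrees(o['joints'][5]))
w=cv2.imread('pics/j.png')
s=snap('side','j_s.png')[:,:,::-1][160:235,240:340]; c=snap('scene','j_c.png')[:,:,::-1][165:250,280:360]
b=cv2.resize(s,(400,300),interpolation=2);c=cv2.resize(c,(320,340),interpolation=2)[:300]
out=np.zeros((600,800,3),np.uint8);out[:300,:400]=b;out[:300,400:720]=c;out[300:,:400]=cv2.resize(w,(400,300));cv2.imwrite('pics/j2.png',out)
E
```

```text
9.3667 [ 0.5087 -0.1617  0.0804] [-0.39  0.33  1.95 -0.    0.86 -0.18] [-5.6 -2.9  9.6]
[-0.5   1.05 -0.13] -10.114054829902356
```

View pics/j2.png

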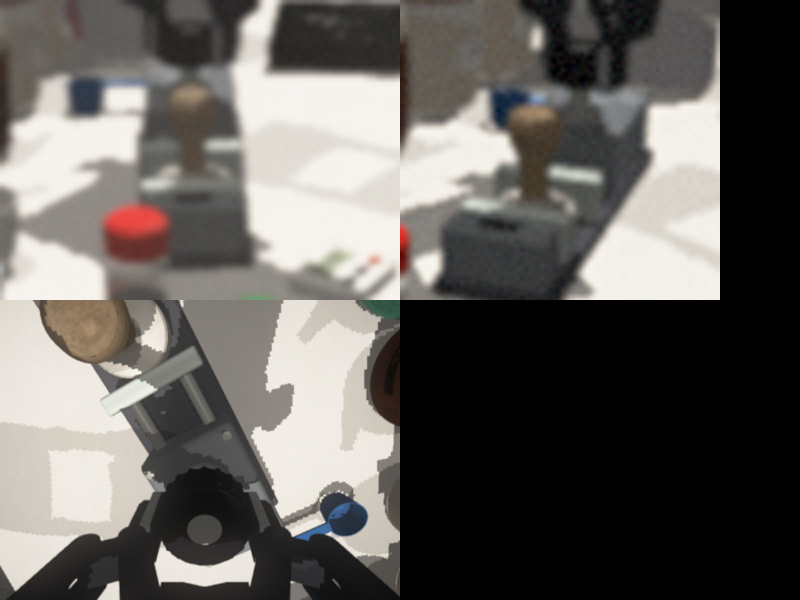

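```bash
python3 - <<'E'
from h import *
import json
th=np.radians(16);ex=np.array([np.cos(th),np.sin(th)]);ey=np.array([-ex[1],ex[0]]);g=np.array([.481,-.061])
ci=json.load(open('j.json'))
for u,v in((101,400),(195,346),(148,373)):
  p=ray('wrist',u*1.4,(v-300)*1.4,.047,ci)[:2]; print((p-g)@ex*1e3,(p-g)@ey*1e3+59)
ci=json.load(open('i.json'))
for u,v in((288,98),(362,143)):
  p=ray('wrist',u,v,.047,ci)[:2]; print('before',(p-g)@ex*1e3,(p-g)@ey*1e3+59)
print(ray('side',290,210,.05))
for z in(.05,.056,.062,.07): 
  X=[.4585,.0175,z];print(proj('side',X),proj('scene',X))
E
```

```text
-36.05106586491497 39.96074370380384
37.8265160771122 39.82765039204707
2.1140671025937396 39.891987745544824
before -36.46125421439191 23.062708857258166
before 35.24860605094456 21.698905424019756
[0.44984652 0.02386305 0.05      ]
[287.68506326 208.80144437] [305.01330312 220.79268768]
[287.64970006 206.91078724] [305.03356752 218.68610439]
[287.61420893 205.01329054] [305.05392346 216.57000565]
[287.56668722 202.47259131] [305.08120817 213.73362706]
```

Jaw face is now at about y=40 mm, so it is just meeting the tamper (knob about 1.05). Turn about 16° more.

>>> carry_out(
  steps=[
    {"wx": 0,"wy": 0,"wz": 3,"dx": 0,"dy": 0,"dz": 0,"jaw": 1},
    {"wx": 0,"wy": 0,"wz": 6,"dx": 0,"dy": 0,"dz": 0,"jaw": 1},
    {"wx": 0,"wy": 0,"wz": 9,"dx": 0,"dy": 0,"dz": 0,"jaw": 1},
    {"wx": 0,"wy": 0,"wz": 12,"dx": 0,"dy": 0,"dz": 0,"jaw": 1},
    {"wx": 0,"wy": 0,"wz": 14,"dx": 0,"dy": 0,"dz": 0,"jaw": 1},
    {"wx": 0,"wy": 0,"wz": 16,"dx": 0,"dy": 0,"dz": 0,"jaw": 1},
    {"wx": 0,"wy": 0,"wz": 16,"dx": 0,"dy": 0,"dz": 0,"jaw": 1},
    {"wx": 0,"wy": 0,"wz": 16,"dx": 0,"dy": 0,"dz": 0,"jaw": 1},
  ],
)

```text
time_s: 10.18
eef_pos: [0.5081, -0.1615, 0.0804]
ee_rot: [0.0, 0.857, 0.516, -0.002]
ft_force: [-7.8, -2.1, 11.8]
finger_gap: 0.0493
```

```bash
python3 - <<'E'
from h import *
o=manip.get_obs();print(o['time_s'],o['torque'].round(2),np.degrees(o['joints'][5]))
s=snap('side','k_s.png');c=snap('scene','k_c.png')
for n,im,old,(u,v) in(('side',s,'pics/j_s.png',(288,207)),('scene',c,'pics/j_c.png',(305,218))):
  p=cv2.imread(old)[:,:,::-1]
  print(n,'diff (sum rgb), rows',v-9,'..'); d=im.astype(int)-p; print(d[v-9:v+7,u-6:u+7].sum(2))
E
```

```text
10.1833 [-0.38  1.24  0.09] 5.851746940911948
side diff (sum rgb), rows 198 ..
[[131 103  49  17  -1   3  -4   0  13  35  62  54  63]
 [ 31  30  20   1   1  -1 -11  -5   7   3  15  22  21]
 [ -6 -13  -6  -3  -1 -13  -3  -3 -11 -34 -40 -30 -20]
 [-44 -28  -6   9   4   9  -7 -10 -19 -57 -72 -55 -35]
 [-28  -2  13  20   6  -5 -15 -22 -25 -37 -43 -29 -38]
 [ 48  37  26  10 -12 -35 -28 -24 -27 -20 -18 -16 -23]
 [ 24  29   7 -20 -35 -36 -49 -44 -37 -29 -15 -18 -24]
 [-52 -35 -22 -44 -66 -64 -65 -68 -63 -59 -37 -26 -13]
 [-35 -36 -28 -58 -77 -71 -81 -82 -78 -67 -35 -20  -5]
 [  4   1 -15 -36 -56 -61 -48 -46 -46 -34 -17   1   6]
 [ 31  17  12   3   1  -1   5   8  11   9  10   0  -2]
 [ 14   9  26  34  39  31  33  30  32  28   6   2  10]
 [  5   3  12  15  16  17  18  18  23  16   3   2  -2]
 [ -7  -2   0   2   4   1   7  -5  -6   2   2   1  -3]
 [  2   0  -6   0   1  -4  -1   0   8   5   1   0   4]
 [ -3   8   3  -2  -2   4  -6   4  -2  -7  -1   2   2]]
scene diff (sum rgb), rows 209 ..
[[  28  -28  -57  -79  -62  -31   10    6   17   11   -4  -36   16]
 [ 195   98   25   -7  -31   -9    0  
[... 282 characters left out ...]
 46  -52  -33  -34]
 [ -97 -124 -148 -151 -123  -66  -30   12   71   39    0  -40  -41]
 [  -8 -103 -193 -208 -198 -158  -96  -47  -15  -25  -37  -29  -26]
 [  96  -42 -179 -188 -172 -129 -115  -87  -63  -47  -49  -46  -28]
 [  74    4  -86 -113  -75  -99 -105  -84  -82  -55  -25  -17    8]
 [  10   10    2  -25  -29  -25  -53  -53  -50  -58   -4   30   38]
 [   6   17   46   65   57   57   33   -2  -10  -25   12   38   23]
 [   3    3   30   26   54   80   75   31   60   36    2    1    9]
 [ -11   17   11   -2   26   17   36   10   28   32   -3    9    3]
 [   3   26   20   10    2  -13   -2    7    6    6    6  -19    2]
 [  -8    1   11  -21   -9    1  -16   22    3    3    2   10   23]]
```

>>> carry_out(
  steps=[
    {"wx": 0,"wy": 0,"wz": 16,"dx": 0,"dy": 0,"dz": 0,"jaw": -1},
    {"wx": 0,"wy": 0,"wz": 0,"dx": 0,"dy": 0,"dz": 0,"jaw": -1},
  ],
)

```text
time_s: 10.45
eef_pos: [0.5099, -0.1607, 0.0794]
ee_rot: [0.001, 0.859, 0.512, 0.001]
ft_force: [-0.1, 0.1, -0.7]
finger_gap: 0.0718
```

My first row carried a stray wz of 16, so the knob may have been nudged while the fingers were opening. I'll check this closely now.

>>> carry_out(
  steps=[
    {"wx": 0,"wy": 0,"wz": 0,"dx": 0,"dy": 0,"dz": 0,"jaw": -1},
    {"wx": 0,"wy": 0,"wz": 0,"dx": 0,"dy": 0,"dz": 0,"jaw": -1},
    {"wx": 0,"wy": 0,"wz": 0,"dx": 0,"dy": 0,"dz": -0.02,"jaw": -1},
    {"wx": 0,"wy": 0,"wz": 0,"dx": 0,"dy": 0,"dz": -0.055,"jaw": -1},
    {"wx": 0,"wy": 0,"wz": 0,"dx": 0,"dy": 0,"dz": -0.09,"jaw": -1},
    {"wx": 0,"wy": 0,"wz": 0,"dx": 0,"dy": 0,"dz": -0.12,"jaw": -1},
    {"wx": 0,"wy": 0,"wz": -7,"dx": 0.035,"dy": -0.01,"dz": -0.12,"jaw": -1},
    {"wx": 0,"wy": 0,"wz": -14,"dx": 0.07,"dy": -0.02,"dz": -0.12,"jaw": -1},
    {"wx": 0,"wy": 0,"wz": -21,"dx": 0.11,"dy": -0.03,"dz": -0.12,"jaw": -1},
    {"wx": 0,"wy": 0,"wz": -28,"dx": 0.15,"dy": -0.04,"dz": -0.12,"jaw": -1},
    {"wx": 0,"wy": 0,"wz": -28,"dx": 0.19,"dy": -0.045,"dz": -0.12,"jaw": -1},
    {"wx": 0,"wy": 0,"wz": -28,"dx": 0.19,"dy": -0.045,"dz": -0.12,"jaw": -1},
    {"wx": 0,"wy": 0,"wz": -28,"dx": 0.19,"dy": -0.045,"dz": -0.12,"jaw": -1},
  ],
)

```text
time_s: 11.53
eef_pos: [0.5592, 0.0307, 0.1985]
ee_rot: [0.0, 0.706, 0.708, 0.0]
ft_force: [-0.9, -0.8, 0.8]
finger_gap: 0.0856
```

```bash
python3 look.py l; python3 -c "
from h import *
c=proj('wrist',[.4585,.0175,.05]);print(c)
u,v=int(c[0]),int(c[1]);u0=max(0,u-60);v0=max(0,v-50);print(u0,v0)
i=cv2.imread('pics/l.png')[v0:v0+120,u0:u0+160];cv2.imwrite('pics/l2.png',cv2.resize(i,None,fx=5,fy=5,interpolation=2))"
```

```text
11.5333 [0.5592 0.0307 0.1985] [-0.02  0.22  1.82 -0.    1.1  -0.03] [-0.9 -0.8  0.8]
[170.08018228 205.8076831 ]
110 155
```

View pics/l2.png

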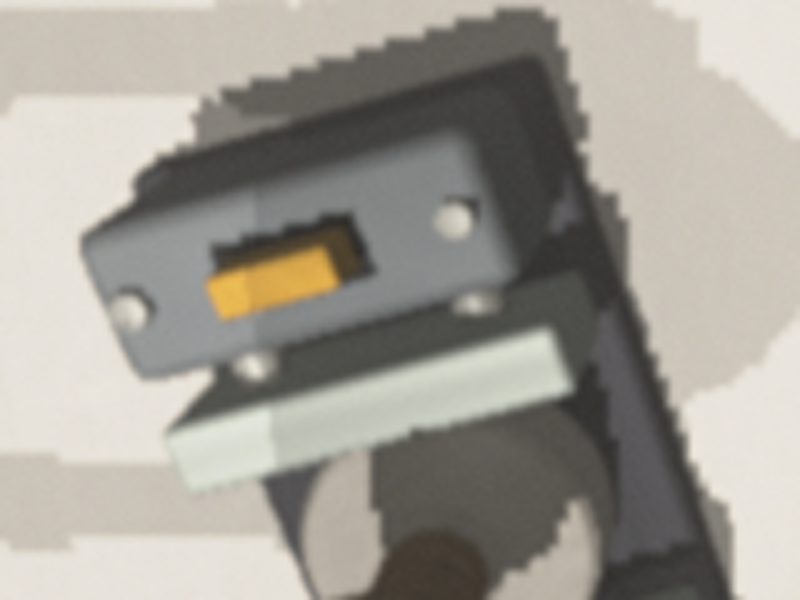

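```bash
python3 - <<'E'
from h import *
import json
ci=json.load(open('l.json'))
w=lambda u,v,z: ray('wrist',u/5+110,v/5+155,z,ci)
s=w(293,265,.05);print('slot',s)
for z in np.arange(.05,.08,.004):
  t=w(275,283,z); W=np.linalg.norm(w(333,266,z)-w(215,300,z)); print(round(z-.05,3),((t-s)[:2]*1e3).round(1),'width',(W*1e3).round(1))
for h in(.006,.01,.014,.02,.028): print(h,(proj('wrist',s+[0,0,h])*5-[550,775]).round(0))
E
```

```text
slot [0.45762669 0.01679566 0.05      ]
0.0 [-3.5 -3.3] width 22.1
0.004 [-2. -2.] width 21.8
0.008 [-0.6 -0.6] width 21.5
0.012 [0.9 0.7] width 21.2
0.016 [2.3 2.1] width 20.9
0.02 [3.7 3.4] width 20.6
0.024 [5.2 4.8] width 20.3
0.028 [6.6 6.1] width 20.0
0.006 [285. 269.]
0.01 [277. 276.]
0.014 [269. 284.]
0.02 [257. 296.]
0.028 [240. 312.]
```

Tab stands about 10 mm above the block, by two agreeing axes. Last look at the whole scene.

```bash
python3 - <<'E'
from h import *
b=snap('side','m.png')[:,:,::-1][140:310,190:370]
cv2.imwrite('pics/m2.png',cv2.resize(b,None,fx=3.4,fy=3.4,interpolation=2))
E
```

```text
(no output)
```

View pics/m2.png

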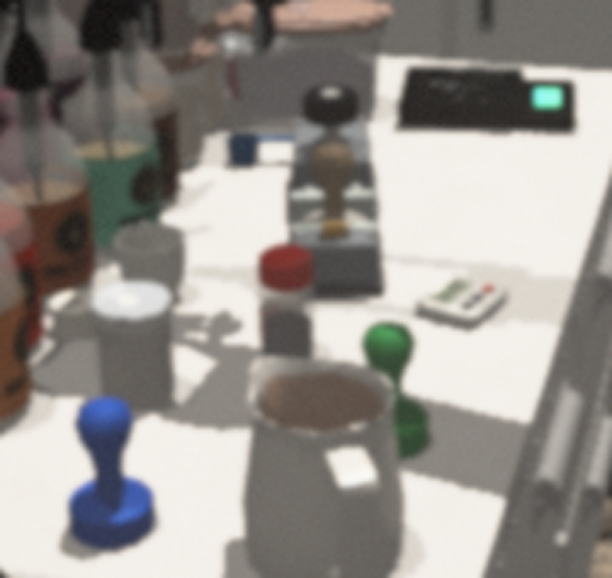

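The tamper is upright in the clamp at (333,170), and the brass tab shows at (333,228). The shaker, jar and look-alikes have not moved. Handing in.

```bash
python3 -c "
from rig import manip
print(manip.get_obs()['time_s'],manip.close_job())"
```

```text
the job is handed in; nothing more can be done
11.6333 None
```

The job is handed in at 11.6 s. The wooden-handled tamper stands upright and clamped between the jaws, and the gripper is open and clear of everything.

- **Placing:** with the tamper held over the jaws, its base measured about 1 mm off the middle of the gap along the clamp's y. The wrist picture after release showed it standing between the jaws.
- **Turning:** I turned the hand knob clockwise by about 73° in all (57°, then 16°).
- **Tab:** the close-up shows the brass tab about 10 mm above the block, good to about 2 mm. That is past the pop-out point (6 mm) and well under over-tight (28 mm).
- **Bystanders:** in the last side picture the shaker, the spice jar and the blue and green look-alikes stand where they were.

**Mistakes:**
- The first move call was refused because its rows lacked some fields; nothing moved.
- When letting go of the knob, one row carried a stray 16° turn, which may have nudged the knob. I measured the tab after that, so the 10 mm already includes any effect.

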